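Stow the loose tackle in two stacks at the rail

TASK

We are about to get under way, so stow the loose tackle on the two black rubber pads, one thing after another in this order: stand the wide shallow dish in the middle of the round pad, the narrow deep dish inside it, and the tall sinker upright in the deep dish; then lay the lure box in the middle of the oblong pad with its long sides along the pad's long sides, and lay the line spool flat in the middle of the box's lid. Let go of each thing once it stands, and leave the forceps, the squat sinker and the swivel jar where they are.

Things in the scene. Friction and masses are not known exactly. Their poses are not given: they have to be found in the camera images.
- round_pad: Target: fixed round black rubber pad on the bench, 96 mm across, 6 mm thick. Origin at the centre of its underside, on the bench; its top is 6 mm higher. z up.
- oblong_pad: Target: fixed rectangular black rubber pad on the bench, 112 mm long (its x), 74 mm wide (its y), 6 mm thick. Origin at the centre of its underside, on the bench; its top is 6 mm higher. z up; turned by up to about 30 degrees on the bench.
- shallow_dish: Loose white ceramic dish, wide and shallow, round with upright sides: 64 mm outside diameter (60 mm at the foot), 24 mm high, wall 4 mm, mouth 56 mm, inner floor 5 mm above the underside; about 110 g. Grip it across the outside. Origin at the centre of its underside, z up.
- deep_dish: Loose white ceramic dish, narrow and deep, round with upright sides: 42 mm outside diameter (40 mm at the foot), 46 mm high, wall 4 mm, mouth 34 mm, inner floor 12 mm above the underside; about 90 g. Inside the shallow dish it stands on that dish's floor and its rim is 27 mm above the other's rim. Grip it across the outside near the top. Origin at the centre of its underside, z up.
- tall_sinker: Loose tall lead sinker standing on its flat foot: dark grey cylinder 24 mm in diameter up to 66 mm, tapering to a top at 74 mm with a small brass eye above it (to 84 mm); about 300 g. Standing in the deep dish its cylinder sticks out 32 mm over the rim. Grip it near the top of the cylinder. Origin at the centre of its underside, z up.
- lure_box: Loose closed transparent lure box lying flat, with small lures visible inside and a grey seam: 84 mm long (its x), 58 mm wide (its y), 28 mm high, flat lid; about 160 g. Grip it across its width. Origin at the centre of its underside, z up.
- spool: Loose line spool lying flat on one flange: black plastic flanges 54 mm in diameter and 5 mm thick with white line wound between them (50 mm across), 30 mm high in all; about 70 g. Grip it across the flanges. Origin at the centre of its underside, z up.
- forceps: Bystander, to be left alone: stainless forceps lying flat on the bench, about 115 mm long along its x and 55 mm wide over the finger rings (at its -x end), 8 mm high. Origin on the bench, about 7 mm from the middle of its length towards the rings.
- squat_sinker: Bystander, to be left alone: squat dark grey lead sinker, 30 mm in diameter, 20 mm high. Origin at the centre of its underside.
- swivel_jar: Bystander, to be left alone: small glass jar with an aluminium lid, 34 mm in diameter, 42 mm high. Origin at the centre of its underside.
Mind the look-alikes: they are no part of the job. Leave any green or yellow look-alike of the round_pad alone.

How it is judged:
On the way, in this order (a step that is already met when the one before it is completed fails the run):
1. the shallow dish stands on the round pad, let go (horizontal distance between shallow_dish and round_pad below 0.015 m and z of shallow_dish in the frame of round_pad between 0.0025 and 0.0095 m and angle between shallow_dish's own z axis and vertical below 0.1 rad and contact force between the fingers and shallow_dish below 0.1 N and linear speed of shallow_dish below 0.03 m/s), for 0.2 s.
2. the deep dish stands inside the shallow dish, let go (horizontal distance between deep_dish and shallow_dish below 0.012 m and z of deep_dish in the frame of shallow_dish between 0.0015 and 0.0085 m and angle between deep_dish's own z axis and vertical below 0.1 rad and contact force between the fingers and deep_dish below 0.1 N and linear speed of deep_dish below 0.03 m/s), for 0.2 s.
3. the tall sinker stands upright in the deep dish, let go (horizontal distance between tall_sinker and deep_dish below 0.01 m and z of tall_sinker in the frame of deep_dish between 0.0085 and 0.0155 m and angle between tall_sinker's own z axis and vertical below 0.1 rad and contact force between the fingers and tall_sinker below 0.1 N and linear speed of tall_sinker below 0.03 m/s), for 0.2 s.
4. the lure box lies on the oblong pad, lined up with it, let go (horizontal distance between lure_box and oblong_pad below 0.015 m and z of lure_box in the frame of oblong_pad between 0.0025 and 0.0095 m and angle between lure_box's own z axis and vertical below 0.1 rad and angle between the x axis of lure_box and the x axis of oblong_pad, either way round below 0.2 rad and contact force between the fingers and lure_box below 0.1 N and linear speed of lure_box below 0.03 m/s), for 0.2 s.
5. the spool lies flat on the lure box's lid, let go (horizontal distance between spool and lure_box below 0.013 m and z of spool in the frame of lure_box between 0.0245 and 0.0315 m and angle between spool's own z axis and vertical below 0.1 rad and contact force between the fingers and spool below 0.1 N and linear speed of spool below 0.03 m/s), for 0.2 s.
At the end, for the whole second after the job is handed in: Shallow dish on round pad (within 15 mm of centre), deep dish on its floor (12 mm), tall sinker on that one's floor (10 mm); lure box on oblong pad (15 mm, 0.2 rad), spool on its lid (13 mm). Heights within 3.5 mm, tilts under 0.1 rad; all released, at rest (horizontal distance between shallow_dish and round_pad below 0.015 m and z of shallow_dish in the frame of round_pad between 0.0025 and 0.0095 m and angle between each of shallow_dish, deep_dish, tall_sinker, lure_box, spool's own z axis and vertical below 0.1 rad and linear speed of each of shallow_dish, deep_dish, tall_sinker, lure_box, spool below 0.02 m/s and angular speed of each of shallow_dish, deep_dish, tall_sinker, lure_box, spool below 0.3 rad/s and horizontal distance between deep_dish and shallow_dish below 0.012 m and z of deep_dish in the frame of shallow_dish between 0.0015 and 0.0085 m and horizontal distance between tall_sinker and deep_dish below 0.01 m and z of tall_sinker in the frame of deep_dish between 0.0085 and 0.0155 m and horizontal distance between lure_box and oblong_pad below 0.015 m and z of lure_box in the frame of oblong_pad between 0.0025 and 0.0095 m and angle between the x axis of lure_box and the x axis of oblong_pad, either way round below 0.2 rad and horizontal distance between spool and lure_box below 0.013 m and z of spool in the frame of lure_box between 0.0245 and 0.0315 m); the robot touches nothing.
It fails at once if the forceps is moved more than 20 mm (distance of forceps from where it was at the start of the episode above 0.02 m).
It fails at once if the squat sinker is moved more than 20 mm (distance of squat_sinker from where it was at the start of the episode above 0.02 m).
It fails at once if the swivel jar is moved more than 20 mm (distance of swivel_jar from where it was at the start of the episode above 0.02 m).
It also fails if it takes over 136 s, if anything falls off the work surface, if the arm or the gripper's body presses on something with over 40 N, if the wrist force passes 120 N, or if a joint passes its speed limit or range.

ROBOT

A 7-joint arm with a two-finger parallel gripper is mounted at the origin on the work surface. World frame = base frame: x ahead of the robot, y to its left, z up, the work surface at z = 0. Lengths are in m, angles in rad, forces in N, time in s.
With the tool pointing down it reaches from about 0.35 to 0.9 m from the base axis. Payload 8.1 kg.
Tool frame: the origin (TCP) lies between the finger pads; the fingertips stand 17 mm ahead of it and the grasp point (between the pads) lies 2 mm behind it (robot.tcp_to_tips is the distance from the TCP to the fingertips, in m); x points along the fingers, z is the direction in which the jaws open and shut, and the axes are right-handed (so a half turn about x gives the same grasp; the last joint's range is limited). The gripper opens to 85 mm and grips with 20 to 120 N. Pads are 22 mm wide; open, the fingers measure 114 mm over their backs; the gripper's body (76 mm by 85 mm) begins 54 mm behind the grasp point. The pads swing forward as they close: fully open they stand 13 mm farther back than shut.
Start: joints at [1.138, 0.434, 0.025, 1.573, -0.012, 1.134, -0.075], TCP at [0.202, -0.591, 0.248] pointing down, gripper open.
Joint ranges: [-2.62, 2.62], [-0.44, 2.09], [-1.27, 1.32], [0.08, 2.57], [-1.32, 4.46], [0.12, 2], [-2.74, 2.74]. Speed limits (rad/s): [2.22, 2.22, 3.01, 3.01, 3.14, 3.14, 3.14].

INTERFACE

Orientations are given as a rotation vector (axis times angle).
In Python, from cell import robot, get_image, calibration, ticket gives the robot as it stands.
- The arm moves only by the tool send_rows, never from a script. Its argument "deltas" is a list that holds one entry, the list of rows, each a list of 5 numbers: the finger opening in mm, from 0 to 85.4, then the shift along the tool's x, y, z in mm, then the turn about the tool's x in rad. In form: [[[hand, tx, ty, tz, yaw], ...]]. A call has 1 to 5 rows; each row shifts and turns the commanded pose from where the row before left it, along the tool's axes as they then stand; what a row does not reach is not made up. A row lasts 1/12 s, in which the tool goes at most 41.7 mm and 7.16 degrees, less where a joint would pass 70% of its speed; a pose out of reach is approached as far as the arm can. A call with a gripper value outside its range is refused whole. The fingers move at their own pace and stop on an object; "newtons" is the grip in N (left out, the last holds). Time passes only in rows, so rows that do not move let the fingers close. It gives the time, the measured TCP pose, the force and the opening at its end, in the units of the state.
- robot.state(): the state, without advancing time (a new reading comes with each control period).
- get_image(name): name is "scene" or "top"; returns (picture, depth): 384x512x3 uint8, red, green, blue; 384x512 float32, m along the optical axis (not along the pixel's ray), 0 where there is no reading.
- calibration(name): a dict with "mtx" (3x3 intrinsics, pixels), "position" and "rotation" of the camera in the world. Camera axes: x right, y down, z forward; pixel columns grow to the right and rows downward; lengths in m; the calibration is good to about 2 mm. A picture is of the moment at which its call begins. calibration takes no time and is no camera call.
- ticket.finish_job(): hands the job in, once; it reports no verdict.
The state is a dict: "time_s": time; "qpos": joint angles; "qvel": joint speeds; "joint_torque": joint torques, N m; "ee_pos": TCP position; "ee_rot": TCP orientation; "ft_force": force on the tool from outside, world axes, zero at the start; "ft_torque": the same for the moment, N m; "gripper_width": finger opening in m.
Only numpy, scipy, OpenCV 4.12 (cv2) and the standard library are available. Lean on these libraries where they do the work, as an engineer would, in place of code of your own. Each camera call takes 0.05 s, during which the arm holds its last target. There are 200 camera calls.

## Working session

There is one attempt and no reset: what is moved stays moved. The work goes in short steps, Python scripts to look and compute and a tool call to move; the robot and the scene stay as the last step left them, time stands still between calls to the robot, and variables do not carry over. Pictures are saved under pics/ and viewed, about 12 in all and at most 16, crops included, and the job is handed in when it is done.

Besides the shell and the picture viewer there is one more tool, called after ">>>" as name(argument=value, ...), one argument or row to a line, values as JSON. send_rows: Moves the arm, as the interface text tells. Its arguments: {"type":"object","properties":{"deltas":{"type":"array","items":{"type":"array","items":{"type":"array","items":{"type":"number"}}}},"newtons":{"type":"number"}},"required":["deltas"]}

```bash
mkdir -p pics
cat > h.py <<'E'
import numpy as np, cv2
from cell import robot, get_image, calibration, ticket
from scipy.spatial.transform import Rotation as R
def cal(n):
    c=calibration(n); r=np.array(c["rotation"]); 
    r=r if r.shape==(3,3) else (R.from_rotvec(r).as_matrix() if r.size==3 else R.from_quat(r).as_matrix())
    return np.array(c["mtx"]),np.array(c["position"]),r
def ray(n,uv,z):
    K,p,r=cal(n); uv=np.atleast_2d(uv).astype(float)
    d=np.c_[uv,np.ones(len(uv))]@np.linalg.inv(K).T@r.T
    return p+d*((z-p[2])/d[:,2])[:,None]
def proj(n,P):
    K,p,r=cal(n); c=(np.atleast_2d(P)-p)@r; q=c@K.T; return q[:,:2]/q[:,2:]
def cloud(n,dep):
    K,p,r=cal(n); v,u=np.mgrid[:dep.shape[0],:dep.shape[1]]
    d=np.stack([u,v,np.ones_like(u)],-1)@np.linalg.inv(K).T
    return (d*dep[...,None])@r.T+p
def save(f,im): cv2.imwrite("pics/"+f,im[...,::-1])
E
python3 - <<'E'
from h import *
for n in("scene","top"):
    im,d=get_image(n); save(n+"0.png",im); np.savez("%s0.npz"%n,im=im,d=d)
    print(n,[a.round(3).tolist() for a in cal(n)],(d>0).mean())
s=robot.state(); print({k:np.round(v,3).tolist() for k,v in s.items()})
print(R.from_rotvec(s["ee_rot"]).as_matrix().round(3))
E
```

```text
scene [[[356.014, 0.0, 253.945], [0.0, 356.014, 191.486], [0.0, 0.0, 1.0]], [0.906, -0.386, 0.556], [[0.73, 0.446, -0.518], [0.683, -0.471, 0.558], [0.005, -0.761, -0.648]]] 0.99591064453125
top [[[422.197, 0.0, 257.498], [0.0, 422.197, 195.28], [0.0, 0.0, 1.0]], [0.339, 0.055, 0.954], [[-0.023, -0.99, 0.142], [-1.0, 0.022, -0.011], [0.007, -0.143, -0.99]]] 0.9962870279947916
{'time_s': 0.1, 'qpos': [1.138, 0.435, 0.025, 1.574, -0.012, 1.134, -0.075], 'qvel': [0.0, -0.002, -0.001, -0.0, 0.0, 0.001, -0.0], 'joint_torque': [0.003, -67.176, 1.028, -31.69, 0.016, 0.007, 0.0], 'ee_pos': [0.202, -0.591, 0.248], 'ee_rot': [0.964, 1.349, -0.963], 'ft_force': [0.128, -0.192, -0.202], 'ft_torque': [0.031, 0.002, 0.057], 'gripper_width': 0.085}
[[-0.001  0.946  0.324]
 [ 0.001  0.324 -0.946]
 [-1.    -0.    -0.001]]
```

View pics/top0.png

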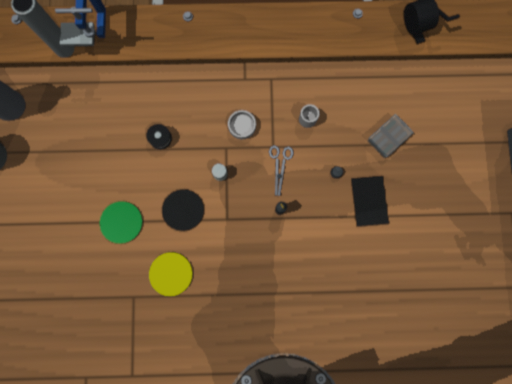

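View pics/scene0.png

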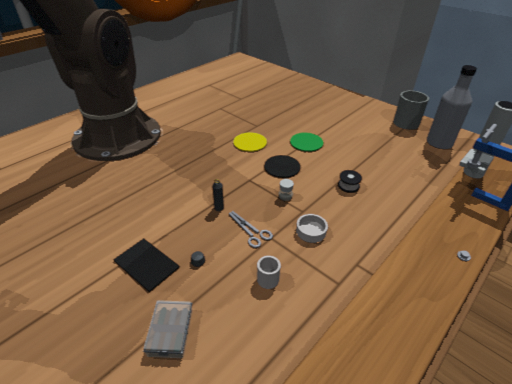

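The round black pad is at top-view (183,210). The green one (121,222) and yellow one (171,274) are look-alikes. The tall sinker is at (281,208), which is the tall one in the scene view at (218,196). The squat sinker is at (337,172), the spool at (159,136), the shallow dish at (242,124), the deep dish at (310,115), the box at (391,136), the oblong pad at (370,201), the jar at (219,172) and the forceps at (280,170).

```bash
cat > meas.py <<'E'
from h import *
seeds=dict(shallow=((242,124),.024,.045),deep=((310,115),.046,.035),tall=((281,208),.066,.03),box=((391,136),.028,.062),spool=((159,136),.030,.042),jar=((219,172),.042,.03),squat=((337,172),.02,.03),rpad=((183,210),.006,.06),opad=((370,201),.006,.08),forceps=((280,170),.006,.075))
def meas(views,seeds):
    for k,(uv,h,rad) in seeds.items():
        g=ray("top",uv,h)[0,:2] if len(uv)==2 and uv[0]>2 else np.array(uv)
        for n,(im,d) in views.items():
            P=cloud(n,d); near=np.hypot(*(P[...,:2]-g).transpose(2,0,1))<rad
            if k in("rpad","opad"): m=near&(im.max(-1)<45)&(abs(P[...,2])<.015)
            else: m=near&(P[...,2]>h-.006)&(P[...,2]<h+.006)&(d>0)
            q=P[m]
            if len(q)<5: print(k,n,"none",g.round(3));continue
            if k in("opad","box"):
                (c,s,a)=cv2.minAreaRect((q[:,:2]*1000).astype(np.float32)); e=(np.round(s,1),round(a,1))
            else:
                c,r=cv2.minEnclosingCircle((q[:,:2]*1000).astype(np.float32)); e=round(r,1)
            print(k,n,"n",len(q),"c",np.round(c,1),"mean",(q[:,:2].mean(0)*1e3).round(1),"z",round(np.median(q[:,2])*1e3,1),e)
if __name__=="__main__":
    v={n:(lambda f:(f["im"],f["d"]))(np.load(n+"0.npz")) for n in("top","scene")}
    meas(v,seeds)
    t=v["top"][0][90:290,90:430]; s=v["scene"][0][120:360,100:370]
    save("crop0.png",np.hstack([cv2.resize(t,(460,270),interpolation=cv2.INTER_CUBIC),cv2.resize(s,(304,270),interpolation=cv2.INTER_CUBIC)]))
E
python3 meas.py
```

```text
shallow top n 162 c [638.8  78. ] mean [638.8  78.6] z 23.0 32.1
shallow scene n 241 c [639.3  77.5] mean [641.  76.] z 23.7 32.8
deep top n 111 c [653.2 -75.8] mean [653.1 -75.3] z 44.9 21.1
deep scene n 205 c [653.6 -76.7] mean [654.7 -76.8] z 45.9 21.6
tall top n 64 c [441.6  -4.1] mean [440.2  -2.9] z 67.9 11.7
tall scene n 59 c [445.3  -6.5] mean [447.9  -9.7] z 67.6 11.5
box top n 926 c [ 603.8 -261. ] mean [ 603.7 -260.7] z 27.3 (array([58.8, 86. ]), 40.3)
box scene n 1929 c [ 606.5 -262.8] mean [ 609.6 -265.2] z 28.7 (array([60. , 85.6]), 40.9)
spool top n 438 c [614.1 267.2] mean [614.1 267.4] z 29.7 26.9
spool scene n 269 c [615.7 267.4] mean [616.2 264.3] z 30.9 28.0
jar top n 159 c [527.5 130. ] mean [527.  129.8] z 41.2 15.7
jar scene n 121 c [528.3 128.5] mean [529.3 126.4] z 42.6 16.2
squat top n 92 c [ 524.9 -136.1] mean [ 524.7 -136.1] z 17.8 12.9
squat scene n 122 c [ 526.  -137.2] mean [ 527.7 -138.4] z 19.1 13.1
rpad top n 1265 c [446.6 214.6] mean [446.5 214.6] z 5.4 46.0
rpad scene n 612 c [447.3 212.8] mean [450.9 210.3] z 7.1 47.2
opad top n 1436 c [ 458.4 -209.8] mean [ 457.6 -209. ] z 5.4 (array([106.6,  73. ]), 3.4)
opad scene n 1755 c [ 459.9 -210.6] mean [ 463.9 -211.8] z 7.0 (array([110.1,  73.1]), 3.7)
forceps top n 1397 c [532.5  -7.9] mean [533.5  -8.2] z 1.4 74.9
forceps scene n 2459 c [532.6  -7.7] mean [536.  -10.8] z 1.4 75.0
```

View pics/crop0.png

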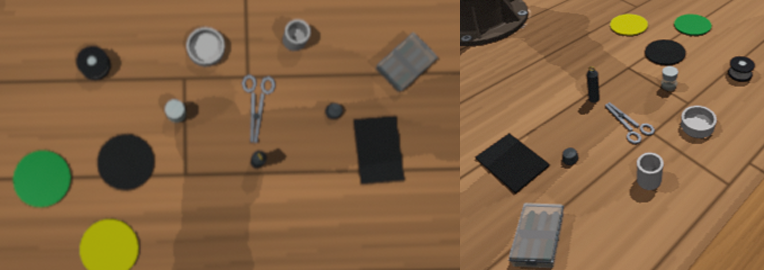

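Crop: the black round pad sits between the green and yellow ones and is the one meant. The tall sinker stands at the forceps' tip (258,158), and the squat one is at (334,110). The shallow dish is at about (639,78) mm.

```bash
cat > go.py <<'E'
import sys; from h import *
# go.py x y z [zdir_deg] [nrows] (mm): total & per-row tool deltas
a=[float(v) for v in sys.argv[1:]]
s=robot.state(); M=R.from_rotvec(s["ee_rot"]).as_matrix(); p=np.array(s["ee_pos"])*1e3
d=M.T@(np.array(a[:3])-p); ang=np.degrees(np.arctan2(M[1,2],M[0,2]))
print("t",s["time_s"],"pos",p.round(1),"zdir",round(ang,1),"tilt",np.degrees(np.arccos(-M[2,0])).round(2),"w",round(s["gripper_width"]*1e3,1),"f",np.round(s["ft_force"],1),"q",np.round(s["qpos"],2))
print("total",d.round(1),"yaw",round(np.radians((ang-a[3]+180)%360-180),3) if len(a)>3 else "")
n=a[4] if len(a)>4 else max(1,np.ceil(np.linalg.norm(d)/36)); print("rows",n,(d/n).round(2))
E
python3 go.py 639 78 248; python3 -c "
from h import *
print(robot.tcp_to_tips,[x for x in dir(robot) if x[0]!='_'])"
```

```text
t 0.1 pos [ 202.2 -590.9  247.6] zdir -71.1 tilt 0.08 w 85.5 f [ 0.1 -0.2 -0.2] q [ 1.14  0.44  0.02  1.57 -0.01  1.13 -0.08]
total [ 2.000e-01  6.298e+02 -4.915e+02] yaw 
rows 23.0 [ 1.000e-02  2.738e+01 -2.137e+01]
0.017 ['MotionError', 'state', 'tcp_to_tips']
```

>>> send_rows(
  deltas=[
    [[85,0,27,-21,0],[85,0,27,-21,0],[85,0,27,-21,0],[85,0,27,-21,0],[85,0,27,-21,0]],
  ],
  newtons=40,
)

```text
time_s: 0.52
ee_pos: [0.2966, -0.4466, 0.248]
ee_rot: [0.963, 1.348, -0.963]
ft_force: [1.3, 0.5, 0.2]
gripper_width: 0.0846
```

>>> send_rows(
  deltas=[
    [[85,0,27,-21,0],[85,0,27,-21,0],[85,0,27,-21,0],[85,0,27,-21,0],[85,0,27,-21,0]],
  ],
)

```text
time_s: 0.93
ee_pos: [0.3902, -0.3036, 0.2482]
ee_rot: [0.963, 1.348, -0.963]
ft_force: [1.5, -0.5, 0.0]
gripper_width: 0.085
```

>>> send_rows(
  deltas=[
    [[85,0,27,-21,0],[85,0,27,-21,0],[85,0,27,-21,0],[85,0,27,-21,0],[85,0,27,-21,0]],
  ],
)

```text
time_s: 1.35
ee_pos: [0.484, -0.1607, 0.2482]
ee_rot: [0.963, 1.348, -0.963]
ft_force: [0.6, -0.6, 0.1]
gripper_width: 0.0849
```

>>> send_rows(
  deltas=[
    [[85,0,27,-21,0],[85,0,27,-21,0],[85,0,27,-21,0],[85,0,27,-21,0],[85,0,27,-21,0]],
  ],
)

```text
time_s: 1.77
ee_pos: [0.5778, -0.0177, 0.248]
ee_rot: [0.963, 1.348, -0.964]
ft_force: [-0.2, -1.0, 1.0]
gripper_width: 0.0851
```

```bash
python3 go.py 639 78 100
```

```text
t 1.7667 pos [577.8 -17.7 248. ] zdir -71.1 tilt 0.04 w 85.1 f [-0.2 -1.   1. ] q [ 0.14  0.38 -0.28  1.67  0.11  1.11 -1.41]
total [147.9  89.  -70.7] yaw 
rows 6.0 [ 24.66  14.83 -11.78]
```

>>> send_rows(
  deltas=[
    [[85,20,22,-18,0],[85,30,23,-18,0],[85,30,22,-17,0],[85,30,22,-18,0],[85,38,0,0,0]],
  ],
)

```text
time_s: 2.18
ee_pos: [0.6411, 0.0842, 0.1002]
ee_rot: [0.964, 1.349, -0.953]
ft_force: [0.4, 1.7, -0.5]
gripper_width: 0.0849
```

>>> send_rows(
  deltas=[
    [[85,25,0,0,0],[85,25,0,0,0],[85,15,0,0,0],[85,0,0,0,0]],
  ],
)

```text
time_s: 2.52
ee_pos: [0.6356, 0.0761, 0.0312]
ee_rot: [0.959, 1.352, -0.968]
ft_force: [-0.6, 0.0, 0.6]
gripper_width: 0.0848
```

```bash
python3 - <<'E'
from h import *
import meas
a={n:get_image(n) for n in("scene","top")}
b=lambda n,x,y:cv2.resize(a[n][0][y:y+100,x:x+130],(390,300),interpolation=cv2.INTER_CUBIC)
save("g1.png",np.hstack([b("scene",240,170),b("top",180,70)]))
E
python3 go.py 639 78 18
```

```text
t 2.6167 pos [638.1  76.8  35.2] zdir -71.1 tilt 0.07 w 84.7 f [0.3 0.6 0.7] q [-0.05  0.71 -0.24  1.7   0.22  0.76 -1.63]
total [17.2  1.2 -0.9] yaw 
rows 1 [17.16  1.24 -0.88]
```

View pics/g1.png

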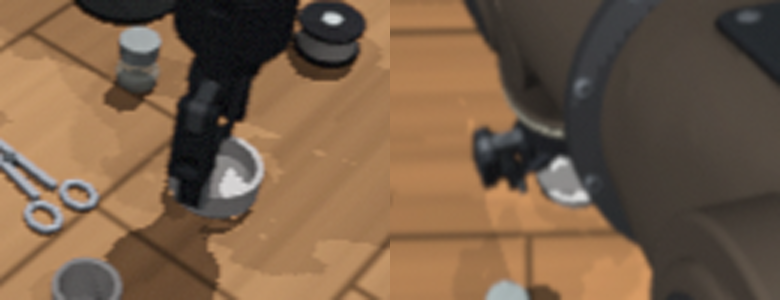

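The fingers straddle the dish: the near finger is at (190,190) in the crop, just outside the rim. I'll descend and grip.

>>> send_rows(
  deltas=[
    [[85,6,1,-1,0],[85,6,0,0,0],[85,6,0,0,0],[85,0,0,0,0],[75,0,0,0,0]],
  ],
)

```text
time_s: 3.03
ee_pos: [0.6389, 0.0779, 0.0173]
ee_rot: [0.963, 1.348, -0.963]
ft_force: [0.7, -0.4, 0.3]
gripper_width: 0.0758
```

>>> send_rows(
  deltas=[
    [[66,0,0,0,0],[60,0,0,0,0],[55,0,0,0,0],[55,0,0,0,0],[55,0,0,0,0]],
  ],
)

```text
time_s: 3.45
ee_pos: [0.6394, 0.0781, 0.0182]
ee_rot: [0.963, 1.347, -0.963]
ft_force: [-1.4, 0.3, 5.8]
gripper_width: 0.062
```

```bash
python3 go.py 639 78 60
```

```text
t 3.45 pos [639.4  78.1  18.2] zdir -71.1 tilt 0.05 w 62.0 f [-1.4  0.3  5.8] q [-0.05  0.73 -0.23  1.71  0.23  0.73 -1.64]
total [-41.8  -0.4  -0.1] yaw 
rows 2.0 [-20.88  -0.18  -0.03]
```

>>> send_rows(
  deltas=[
    [[55,-8,0,0,0],[55,-18,0,0,0],[55,-24,0,0,0],[55,-22,0,0,0],[55,-15,-5,-7,0]],
  ],
)

```text
time_s: 3.87
ee_pos: [0.6339, 0.0818, 0.107]
ee_rot: [0.965, 1.344, -0.963]
ft_force: [0.6, -0.3, -1.1]
gripper_width: 0.0618
```

>>> send_rows(
  deltas=[
    [[55,-5,-12,-17,0],[55,0,-18,-25,0],[55,0,-18,-25,0],[55,0,-18,-25,0],[55,0,-18,-25,0]],
  ],
)

```text
time_s: 4.28
ee_pos: [0.5135, 0.1671, 0.11]
ee_rot: [0.964, 1.347, -0.963]
ft_force: [0.8, 0.4, -0.8]
gripper_width: 0.0619
```

>>> send_rows(
  deltas=[
    [[55,0,-18,-25,0],[55,0,-15,-20,0],[55,0,-10,-14,0],[55,0,-5,-7,0],[55,0,0,0,0]],
  ],
)

```text
time_s: 4.7
ee_pos: [0.4467, 0.2147, 0.1099]
ee_rot: [0.961, 1.349, -0.96]
ft_force: [0.3, 0.0, -1.6]
gripper_width: 0.0622
```

```bash
python3 - <<'E'
from h import *
a={n:get_image(n) for n in("scene","top")}
b=lambda n,x,y:cv2.resize(a[n][0][y:y+100,x:x+130],(390,300),interpolation=cv2.INTER_CUBIC)
save("g2.png",np.hstack([b("scene",210,110),b("top",120,150)]))
E
python3 go.py 447 214 25
```

```text
t 4.8 pos [448.9 213.  109.7] zdir -71.1 tilt 0.06 w 62.3 f [ 0.7 -0.7 -1.8] q [-0.32  0.42 -0.3   2.02  0.19  0.72 -1.98]
total [84.7 -1.5 -1.6] yaw 
rows 3.0 [28.25 -0.51 -0.54]
```

View pics/g2.png

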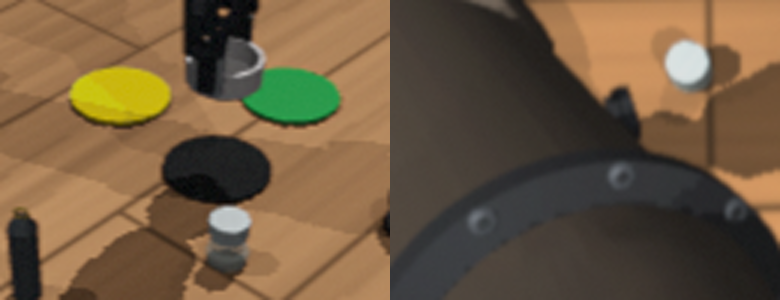

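The dish hangs level in the gripper, over the black pad. Descending.

>>> send_rows(
  deltas=[
    [[55,12,-1,-1,0],[55,24,0,0,0],[55,22,0,0,0],[55,12,0,0,0],[55,6,0,0,0]],
  ],
)

```text
time_s: 5.22
ee_pos: [0.4473, 0.2123, 0.0317]
ee_rot: [0.963, 1.347, -0.967]
ft_force: [0.8, 0.2, -1.3]
gripper_width: 0.0618
```

>>> send_rows(
  deltas=[
    [[55,4,0,0,0],[55,3,0,0,0],[55,1,0,0,0],[55,0,0,0,0]],
  ],
)

```text
time_s: 5.55
ee_pos: [0.4472, 0.2141, 0.0258]
ee_rot: [0.964, 1.347, -0.963]
ft_force: [0.8, 0.2, -1.6]
gripper_width: 0.0615
```

```bash
python3 go.py 447 214 25
```

```text
t 5.55 pos [447.2 214.1  25.8] zdir -71.1 tilt 0.05 w 61.5 f [ 0.8  0.2 -1.6] q [-0.37  0.56 -0.25  2.08  0.26  0.53 -2.05]
total [ 0.8 -0.2  0. ] yaw 
rows 1 [ 0.84 -0.22  0.01]
```

>>> send_rows(
  deltas=[
    [[55,1,0,0,0],[55,1,0,0,0],[55,0,0,0,0]],
  ],
)

```text
time_s: 5.8
ee_pos: [0.4471, 0.2142, 0.0242]
ee_rot: [0.964, 1.347, -0.962]
ft_force: [-1.0, -0.9, 3.8]
gripper_width: 0.0618
```

Contact. Releasing slowly, then rising.

>>> send_rows(
  deltas=[
    [[64,0,0,0,0],[68,0,0,0,0],[76,0,0,0,0],[85,0,0,0,0],[85,0,0,0,0]],
  ],
)

```text
time_s: 6.22
ee_pos: [0.4467, 0.2141, 0.0235]
ee_rot: [0.963, 1.347, -0.963]
ft_force: [0.7, 0.9, -0.9]
gripper_width: 0.085
```

>>> send_rows(
  deltas=[
    [[85,0,0,0,0],[85,-8,0,0,0],[85,-20,0,0,0],[85,-30,0,0,0],[85,-35,0,0,0]],
  ],
)

```text
time_s: 6.63
ee_pos: [0.4455, 0.2135, 0.1169]
ee_rot: [0.961, 1.349, -0.965]
ft_force: [0.8, -0.0, 0.2]
gripper_width: 0.0853
```

>>> send_rows(
  deltas=[
    [[85,-25,6,8,0],[85,-10,12,16,0],[85,0,20,20,0],[85,0,22,20,0],[85,0,22,20,0]],
  ],
)

```text
time_s: 7.05
ee_pos: [0.5525, 0.1605, 0.1527]
ee_rot: [0.963, 1.347, -0.962]
ft_force: [0.1, 0.2, 0.7]
gripper_width: 0.0848
```

```bash
cat > look.py <<'E'
import sys; from h import *; import meas
# look.py name x y (mm, expected) height rad
v={n:get_image(n) for n in("top","scene")}
a=sys.argv[1:]
for i in range(0,len(a),5):
    k=a[i]; x,y,h,r=[float(t)/1e3 for t in a[i+1:i+5]]
    meas.meas(v,{k:((x,y),h,r)})
E
python3 look.py shallow 447 214 30 45; python3 go.py 653 -76 140
```

```text
shallow top none [0.447 0.214]
shallow scene n 168 c [448.1 214.8] mean [449.2 211.2] z 29.3 34.3
t 7.15 pos [555.6 157.7 152. ] zdir -71.4 tilt 0.17 w 85.0 f [-1.1 -0.3 -0.5] q [-0.17  0.47 -0.28  1.79  0.17  0.9  -1.77]
total [ 12.5  17.9 252.5] yaw 
rows 8.0 [ 1.56  2.23 31.56]
```

>>> send_rows(
  deltas=[
    [[85,0,2,12,0],[85,4,2,25,0],[85,6,2,32,0],[85,6,2,36,0],[85,6,2,36,0]],
  ],
)

```text
time_s: 7.57
ee_pos: [0.6062, 0.0302, 0.1297]
ee_rot: [0.961, 1.349, -0.961]
ft_force: [-0.1, -0.4, -0.1]
gripper_width: 0.0851
```

>>> send_rows(
  deltas=[
    [[85,6,2,34,0],[85,6,2,30,0],[85,6,2,25,0],[85,0,2,15,0],[85,0,0,7,0]],
  ],
)

```text
time_s: 7.98
ee_pos: [0.65, -0.0741, 0.1113]
ee_rot: [0.964, 1.347, -0.966]
ft_force: [0.3, -0.0, -0.6]
gripper_width: 0.0851
```

>>> send_rows(
  deltas=[
    [[85,10,0,0,0],[85,15,0,0,0],[85,10,0,0,0],[85,5,0,0,0],[85,0,0,0,0]],
  ],
)

```text
time_s: 8.4
ee_pos: [0.6488, -0.0697, 0.0701]
ee_rot: [0.961, 1.351, -0.962]
ft_force: [0.7, 0.1, -0.3]
gripper_width: 0.0849
```

```bash
python3 go.py 653.5 -76.5 40
```

```text
t 8.4 pos [648.8 -69.7  70.1] zdir -71.0 tilt 0.16 w 84.9 f [ 0.7  0.1 -0.3] q [ 0.18  0.67 -0.23  1.66  0.19  0.84 -1.37]
total [30.   2.3  8. ] yaw 
rows 1 [30.04  2.27  8.02]
```

>>> send_rows(
  deltas=[
    [[85,0,1,3,0],[85,0,1,3,0],[85,5,0,0,0],[85,0,0,0,0]],
  ],
)

```text
time_s: 8.73
ee_pos: [0.654, -0.077, 0.0662]
ee_rot: [0.963, 1.347, -0.964]
ft_force: [0.6, 0.3, 0.0]
gripper_width: 0.0853
```

```bash
python3 go.py 653.5 -76.5 40
```

```text
t 8.7333 pos [654.  -77.   66.2] zdir -71.1 tilt 0.02 w 85.3 f [0.6 0.3 0. ] q [ 0.18  0.68 -0.23  1.65  0.19  0.83 -1.37]
total [26.2 -0.3 -0.6] yaw 
rows 1 [26.16 -0.32 -0.6 ]
```

>>> send_rows(
  deltas=[
    [[85,6,0,-0.5,0],[85,10,0,0,0],[85,7,0,0,0],[85,3,0,0,0],[75,0,0,0,0]],
  ],
)

```text
time_s: 9.15
ee_pos: [0.6528, -0.0759, 0.0389]
ee_rot: [0.962, 1.349, -0.964]
ft_force: [0.3, -0.4, 0.5]
gripper_width: 0.0758
```

>>> send_rows(
  deltas=[
    [[65,0,0,0,0],[55,0,0,0,0],[48,0,0,0,0],[42,0,0,0,0],[35,0,0,0,0]],
  ],
)

```text
time_s: 9.57
ee_pos: [0.654, -0.076, 0.0412]
ee_rot: [0.963, 1.347, -0.963]
ft_force: [-0.6, 1.0, 4.7]
gripper_width: 0.0414
```

>>> send_rows(
  deltas=[
    [[35,0,0,0,0],[35,0,0,0,0],[35,0,0,0,0]],
  ],
)

```text
time_s: 9.82
ee_pos: [0.6541, -0.076, 0.0412]
ee_rot: [0.963, 1.347, -0.963]
ft_force: [-1.6, -0.7, 5.7]
gripper_width: 0.0413
```

```bash
python3 go.py 653.5 -76.5 40; python3 look.py deep 653 -76 46 35
```

```text
t 9.8167 pos [654.1 -76.   41.2] zdir -71.1 tilt 0.05 w 41.3 f [-1.6 -0.7  5.7] q [ 0.18  0.71 -0.22  1.66  0.2   0.79 -1.38]
total [ 1.2 -0.7  0.3] yaw 
rows 1 [ 1.17 -0.69  0.28]
deep top n 61 c [646.3 -74.1] mean [640.2 -76.5] z 44.3 30.2
deep scene n 122 c [658.4 -78.9] mean [666.2 -76.1] z 46.0 31.2
```

>>> send_rows(
  deltas=[
    [[35,-8,0,0,0],[35,-18,0,0,0],[35,-24,0,0,0],[35,-22,-2,-7,0],[35,-14,-5,-17,0]],
  ],
)

```text
time_s: 10.33
ee_pos: [0.6409, -0.0581, 0.129]
ee_rot: [0.966, 1.342, -0.964]
ft_force: [0.7, -0.3, -1.5]
gripper_width: 0.0414
```

>>> send_rows(
  deltas=[
    [[35,-4,-8,-27,0],[35,0,-10,-34,0],[35,0,-10,-34,0],[35,0,-10,-34,0],[35,0,-10,-34,0]],
  ],
)

```text
time_s: 10.75
ee_pos: [0.54, 0.0841, 0.1309]
ee_rot: [0.963, 1.347, -0.963]
ft_force: [0.3, 1.6, -0.6]
gripper_width: 0.0412
```

>>> send_rows(
  deltas=[
    [[35,0,-10,-34,0],[35,0,-10,-34,0],[35,0,-10,-34,0],[35,0,-8,-27,0],[35,0,-5,-17,0]],
  ],
)

```text
time_s: 11.17
ee_pos: [0.451, 0.2103, 0.1311]
ee_rot: [0.961, 1.349, -0.96]
ft_force: [0.3, 0.4, -0.8]
gripper_width: 0.0412
```

>>> send_rows(
  deltas=[
    [[35,0,-2,-7,0],[35,0,0,0,0],[35,0,0,0,0],[35,0,0,0,0]],
  ],
)

```text
time_s: 11.5
ee_pos: [0.4501, 0.2118, 0.1305]
ee_rot: [0.964, 1.346, -0.965]
ft_force: [-0.1, -0.3, -1.9]
gripper_width: 0.0411
```

```bash
python3 go.py 447.5 214 54
python3 - <<'E'
from h import *
import meas
a={n:get_image(n) for n in("scene","top")}
b=lambda n,x,y:cv2.resize(a[n][0][y:y+100,x:x+130],(390,300),interpolation=cv2.INTER_CUBIC)
save("g3.png",np.hstack([b("scene",220,90),b("top",120,150)]))
meas.meas({"scene":a["scene"]},dict(shallow=((.447,.214),.030,.045)))
E
```

```text
t 11.5 pos [450.1 211.8 130.5] zdir -71.2 tilt 0.05 w 41.1 f [-0.1 -0.3 -1.9] q [-0.3   0.39 -0.31  2.    0.17  0.77 -1.96]
total [76.5 -1.8 -3. ] yaw 
rows 3.0 [25.5  -0.59 -0.99]
shallow scene n 164 c [447.2 214.1] mean [449.1 212.3] z 29.2 34.1
```

View pics/g3.png

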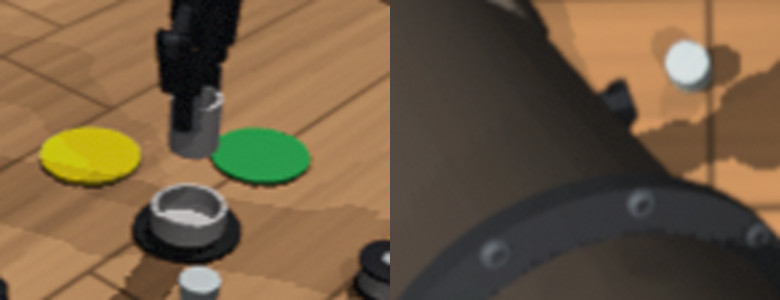

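The shallow dish stands centred on the pad at crop (187,215), and the deep dish is held upright. Lowering.

>>> send_rows(
  deltas=[
    [[35,8,-1,-2,0],[35,16,-1,-1,0],[35,18,0,0,0],[35,12,0,0,0],[35,4,0,0,0]],
  ],
)

```text
time_s: 12.02
ee_pos: [0.4453, 0.2144, 0.0702]
ee_rot: [0.961, 1.348, -0.966]
ft_force: [-0.0, -0.0, -0.9]
gripper_width: 0.0415
```

>>> send_rows(
  deltas=[
    [[35,0,0,0,0],[35,0,0,0,0]],
  ],
)

```text
time_s: 12.18
ee_pos: [0.4463, 0.2154, 0.0724]
ee_rot: [0.963, 1.347, -0.964]
ft_force: [0.2, -0.1, -0.9]
gripper_width: 0.041
```

```bash
python3 go.py 447.5 214 54
```

```text
t 12.1833 pos [446.3 215.4  72.4] zdir -71.1 tilt 0.02 w 41.0 f [ 0.2 -0.1 -0.9] q [-0.34  0.48 -0.29  2.05  0.22  0.64 -2.02]
total [18.4  0.7  1.7] yaw 
rows 1 [18.42  0.7   1.69]
```

>>> send_rows(
  deltas=[
    [[35,4,1,1,0],[35,5,0,0,0],[35,4,0,0,0],[35,3,0,0,0],[35,2,0,0,0]],
  ],
)

```text
time_s: 12.6
ee_pos: [0.4473, 0.2147, 0.054]
ee_rot: [0.963, 1.347, -0.963]
ft_force: [-1.5, -0.2, -0.7]
gripper_width: 0.0411
```

>>> send_rows(
  deltas=[
    [[35,1,0,0,0],[35,1,0,0,0],[35,0,0,0,0]],
  ],
)

```text
time_s: 12.85
ee_pos: [0.4474, 0.2149, 0.0523]
ee_rot: [0.963, 1.347, -0.963]
ft_force: [0.2, -0.4, -0.3]
gripper_width: 0.0409
```

>>> send_rows(
  deltas=[
    [[35,1,0,0,0],[35,0,0,0,0]],
  ],
)

```text
time_s: 13.02
ee_pos: [0.4475, 0.215, 0.0521]
ee_rot: [0.963, 1.347, -0.963]
ft_force: [-1.9, -0.3, 7.4]
gripper_width: 0.041
```

>>> send_rows(
  deltas=[
    [[44,0,0,0,0],[50,0,0,0,0],[58,0,0,0,0],[66,0,0,0,0],[75,0,0,0,0]],
  ],
)

```text
time_s: 13.43
ee_pos: [0.4475, 0.2149, 0.0514]
ee_rot: [0.963, 1.347, -0.963]
ft_force: [-0.1, -0.8, 0.1]
gripper_width: 0.0746
```

>>> send_rows(
  deltas=[
    [[85,-4,0,0,0],[85,-12,0,0,0],[85,-20,0,0,0],[85,-25,0,0,0],[85,-20,3,10,0]],
  ],
)

```text
time_s: 13.85
ee_pos: [0.4525, 0.2081, 0.134]
ee_rot: [0.961, 1.349, -0.96]
ft_force: [0.4, 1.1, -0.2]
gripper_width: 0.0849
```

>>> send_rows(
  deltas=[
    [[85,-10,6,20,0],[85,0,10,28,0],[85,0,10,28,0],[85,0,6,20,0],[85,0,3,10,0]],
  ],
)

```text
time_s: 14.27
ee_pos: [0.5226, 0.1143, 0.1427]
ee_rot: [0.965, 1.345, -0.966]
ft_force: [-0.2, -0.6, 0.5]
gripper_width: 0.0848
```

```bash
python3 look.py shallow 447 214 30 45 deep 447 214 57 35 tall 443 -5 66 30;python3 go.py 443 -5 130
python3 - <<'E'
from h import *
im,_=get_image("scene"); save("g4.png",cv2.resize(im[100:260,170:382],(795,600),interpolation=cv2.INTER_CUBIC))
E
```

```text
shallow top n 232 c [447.  214.3] mean [446.8 214.2] z 28.9 32.0
shallow scene n 137 c [449.4 212.5] mean [463.6 203.7] z 29.3 31.8
deep top n 112 c [446.8 214.9] mean [446.3 214.4] z 55.9 20.8
deep scene n 66 c [452.8 216.4] mean [454.  217.3] z 56.1 22.0
tall top none [ 0.443 -0.005]
tall scene n 60 c [443.8  -5.7] mean [447.7  -9.8] z 67.6 11.3
t 14.3667 pos [521.6 115.8 142.4] zdir -71.3 tilt 0.03 w 84.6 f [0.3 0.6 0.4] q [-0.1   0.43 -0.29  1.9   0.16  0.84 -1.72]
total [  12.5 -113.2   89.2] yaw 
rows 5.0 [  2.49 -22.64  17.84]
```

View pics/g4.png

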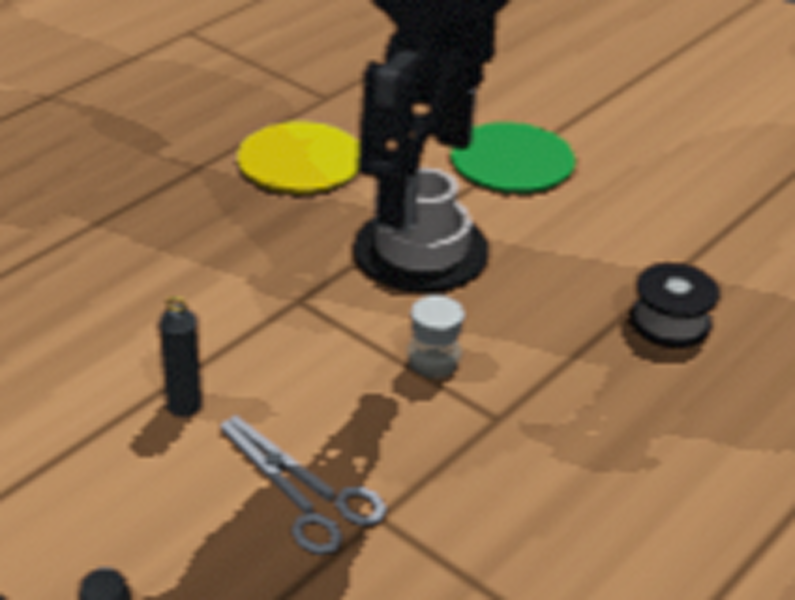

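Both dishes are nested and centred at about (447,214.5). The tall sinker is at crop (182,360), next to the forceps' tips. Moving over it.

>>> send_rows(
  deltas=[
    [[85,0,-9,7,0],[85,0,-17,13,0],[85,0,-24,19,0],[85,0,-24,19,0],[85,0,-19,15,0]],
  ],
  newtons=60,
)

```text
time_s: 14.83
ee_pos: [0.4537, 0.0177, 0.1422]
ee_rot: [0.96, 1.349, -0.963]
ft_force: [0.6, -0.2, -0.5]
gripper_width: 0.0851
```

>>> send_rows(
  deltas=[
    [[85,4,-13,10,0],[85,8,-7,6,0],[85,0,0,0,0],[85,0,0,0,0],[85,0,0,0,0]],
  ],
)

```text
time_s: 15.25
ee_pos: [0.4434, -0.0019, 0.1305]
ee_rot: [0.962, 1.348, -0.961]
ft_force: [0.1, -1.1, -0.1]
gripper_width: 0.0847
```

```bash
python3 go.py 443 -5 57
```

```text
t 15.25 pos [443.4  -1.9 130.5] zdir -71.0 tilt 0.05 w 84.7 f [ 0.1 -1.1 -0.1] q [ 0.12  0.32 -0.28  2.12  0.13  0.72 -1.49]
total [73.5 -1.4  2.8] yaw 
rows 3.0 [24.51 -0.48  0.94]
```

>>> send_rows(
  deltas=[
    [[85,8,-1,2,0],[85,15,0,0,0],[85,18,0,0,0],[85,14,0,0,0],[85,10,0,0,0]],
  ],
)

```text
time_s: 15.67
ee_pos: [0.4425, -0.0048, 0.0638]
ee_rot: [0.962, 1.349, -0.962]
ft_force: [-0.5, -0.6, -0.5]
gripper_width: 0.0851
```

>>> send_rows(
  deltas=[
    [[85,6,0,0,0],[85,2,0,0,0],[85,0,0,0,0],[75,0,0,0,0],[65,0,0,0,0]],
  ],
)

```text
time_s: 16.08
ee_pos: [0.4431, -0.0055, 0.058]
ee_rot: [0.963, 1.346, -0.962]
ft_force: [-0.4, -0.2, 0.8]
gripper_width: 0.0655
```

```bash
python3 go.py 443 -5 57; python3 look.py tall 443 -5 68 30
```

```text
t 16.0833 pos [443.1  -5.5  58. ] zdir -71.1 tilt 0.06 w 65.5 f [-0.4 -0.2  0.8] q [ 0.08  0.44 -0.24  2.19  0.2   0.53 -1.55]
total [ 1.   0.1 -0.5] yaw 
rows 1 [ 0.96  0.07 -0.46]
tall top none [ 0.443 -0.005]
tall scene n 51 c [446.5  -7.3] mean [449.   -8.8] z 68.5 9.8
```

>>> send_rows(
  deltas=[
    [[55,0,0,0,0],[46,0,0,0,0],[38,0,0,0,0],[34,0,0,0,0],[31,0,0,0,0]],
  ],
)

```text
time_s: 16.6
ee_pos: [0.4426, -0.0056, 0.0575]
ee_rot: [0.963, 1.347, -0.963]
ft_force: [0.3, 0.8, -0.3]
gripper_width: 0.0309
```

>>> send_rows(
  deltas=[
    [[29,0,0,0,0],[27,0,0,0,0],[25.5,0,0,0,0],[24,0,0,0,0],[22,0,0,0,0]],
  ],
)

```text
time_s: 17.02
ee_pos: [0.4426, -0.0052, 0.0575]
ee_rot: [0.963, 1.348, -0.962]
ft_force: [-0.8, 1.4, 2.8]
gripper_width: 0.0229
```

>>> send_rows(
  deltas=[
    [[17,0,0,0,0],[17,0,0,0,0],[17,0,0,0,0],[17,-4,0,0,0],[17,-8,0,0,0]],
  ],
)

```text
time_s: 17.43
ee_pos: [0.4417, -0.006, 0.069]
ee_rot: [0.962, 1.349, -0.965]
ft_force: [-0.1, -0.3, -3.9]
gripper_width: 0.0219
```

```bash
python3 go.py 443 -5 57
python3 - <<'E'
from h import *
im,_=get_image("scene"); save("g5.png",cv2.resize(im[120:240,150:310],(640,480),interpolation=cv2.INTER_CUBIC))
E
```

```text
t 17.4333 pos [441.7  -6.   69. ] zdir -71.1 tilt 0.13 w 21.9 f [-0.1 -0.3 -3.9] q [ 0.09  0.42 -0.25  2.18  0.19  0.56 -1.54]
total [12.   1.6 -0.5] yaw 
rows 1 [11.99  1.61 -0.55]
```

View pics/g5.png

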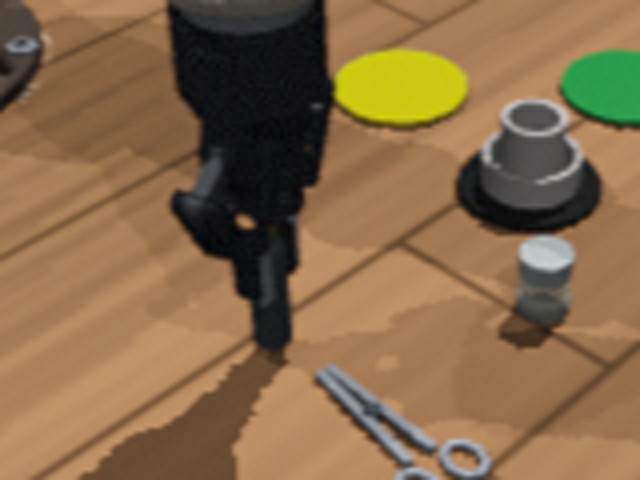

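The sinker is lifted: fz is −3.9 N and it hangs upright. Carrying it over to the dishes.

>>> send_rows(
  deltas=[
    [[17,-14,0,0,0],[17,-20,0,0,0],[17,-22,0,0,0],[17,-20,3,-7,0],[17,-12,6,-17,0]],
  ],
)

```text
time_s: 17.9
ee_pos: [0.4439, 0.0179, 0.1595]
ee_rot: [0.966, 1.344, -0.966]
ft_force: [-0.0, -0.5, -3.8]
gripper_width: 0.0219
```

>>> send_rows(
  deltas=[
    [[17,-3,10,-27,0],[17,0,12,-34,0],[17,0,12,-34,0],[17,0,12,-34,0],[17,0,10,-27,0]],
  ],
)

```text
time_s: 18.32
ee_pos: [0.4454, 0.1882, 0.1609]
ee_rot: [0.963, 1.348, -0.962]
ft_force: [0.5, -0.4, -3.9]
gripper_width: 0.0222
```

>>> send_rows(
  deltas=[
    [[17,0,6,-17,0],[17,0,3,-8,0],[17,0,0,0,0],[17,0,0,0,0],[17,0,0,0,0]],
  ],
)

```text
time_s: 18.73
ee_pos: [0.4463, 0.2102, 0.1603]
ee_rot: [0.963, 1.346, -0.966]
ft_force: [0.4, -1.4, -4.5]
gripper_width: 0.0222
```

```bash
python3 go.py 447 214.5 82
python3 - <<'E'
from h import *
im,d=get_image("scene"); P=cloud("scene",d); np.savez("s5.npz",im=im,d=d)
save("g6.png",cv2.resize(im[80:200,200:360],(640,480),interpolation=cv2.INTER_CUBIC))
# sinker axis in image below the finger tips: dark pixels with z between bottom and tips, near TCP
p=np.array(robot.state()["ee_pos"]); 
for lo,hi in((-.055,-.045),(-.045,-.035),(-.035,-.025)):
    m=(np.hypot(*(P[...,:2]-p[:2]).transpose(2,0,1))<.04)&(P[...,2]>p[2]+lo)&(P[...,2]<p[2]+hi)&(d>0)
    v,u=np.nonzero(m); q=P[m]
    if len(u): 
        um=np.array([[(u.min()+u.max())/2,v.mean()]]); e=proj("scene",[[p[0],p[1],p[2]+(lo+hi)/2]])
        print(lo,len(u),"u span",u.min(),u.max(),"mid",um.round(1),"tcp-axis proj",e.round(1))
E
```

```text
t 18.7333 pos [446.3 210.2 160.3] zdir -71.2 tilt 0.09 w 22.2 f [ 0.4 -1.4 -4.5] q [-0.26  0.35 -0.36  1.97  0.17  0.85 -1.96]
total [78.2  2.1 -3.9] yaw 
rows 3.0 [26.08  0.7  -1.3 ]
-0.055 36 u span 278 287 mid [[282.5 133.1]] tcp-axis proj [[282.7 131.1]]
-0.045 37 u span 278 287 mid [[282.5 129.2]] tcp-axis proj [[282.9 127.5]]
-0.035 39 u span 278 288 mid [[283.  125.6]] tcp-axis proj [[283.2 123.8]]
```

View pics/g6.png

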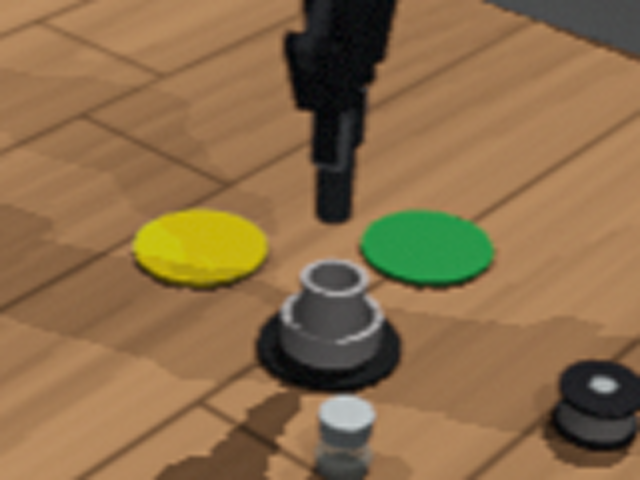

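The sinker's axis matches the TCP axis to under 0.5 px (about 1 mm) and it hangs vertical at crop (333,190). Lowering.

>>> send_rows(
  deltas=[
    [[17,6,1,-1.5,0],[17,12,1,-1.5,0],[17,12,0,0,0],[17,6,0,0,0],[17,2,0,0,0]],
  ],
)

```text
time_s: 19.2
ee_pos: [0.4466, 0.2147, 0.1212]
ee_rot: [0.962, 1.348, -0.966]
ft_force: [-0.0, 0.6, -3.5]
gripper_width: 0.0222
```

>>> send_rows(
  deltas=[
    [[17,0,0,0,0],[17,0,0,0,0]],
  ],
)

```text
time_s: 19.37
ee_pos: [0.4473, 0.2157, 0.1227]
ee_rot: [0.963, 1.347, -0.963]
ft_force: [0.6, 0.1, -4.4]
gripper_width: 0.0221
```

```bash
python3 go.py 447 214.5 82
```

```text
t 19.3667 pos [447.3 215.7 122.7] zdir -71.1 tilt 0.01 w 22.1 f [ 0.6  0.1 -4.4] q [-0.29  0.41 -0.35  2.01  0.2   0.76 -1.99]
total [40.7 -0.7  1. ] yaw 
rows 2.0 [20.34 -0.36  0.49]
```

>>> send_rows(
  deltas=[
    [[17,5,-0.5,1,0],[17,9,0,0,0],[17,9,0,0,0],[17,8,0,0,0],[17,5,0,0,0]],
  ],
)

```text
time_s: 19.78
ee_pos: [0.4464, 0.2143, 0.085]
ee_rot: [0.962, 1.348, -0.964]
ft_force: [-0.9, 0.4, -2.8]
gripper_width: 0.0223
```

>>> send_rows(
  deltas=[
    [[17,2,0,0,0],[17,1,0,0,0],[17,0,0,0,0]],
  ],
)

```text
time_s: 20.03
ee_pos: [0.4469, 0.2147, 0.0832]
ee_rot: [0.963, 1.348, -0.963]
ft_force: [0.3, 0.0, -3.8]
gripper_width: 0.0222
```

```bash
python3 go.py 447 214.5 80.5
```

```text
t 20.0333 pos [446.9 214.7  83.2] zdir -71.1 tilt 0.02 w 22.2 f [ 0.3  0.  -3.8] q [-0.31  0.47 -0.33  2.04  0.23  0.67 -2.03]
total [2.7 0.  0.3] yaw 
rows 1 [2.71 0.01 0.26]
```

>>> send_rows(
  deltas=[
    [[17,1,0,0,0],[17,1,0,0,0],[17,0,0,0,0]],
  ],
)

```text
time_s: 20.28
ee_pos: [0.4471, 0.2147, 0.0815]
ee_rot: [0.963, 1.347, -0.963]
ft_force: [-0.3, 0.5, -3.6]
gripper_width: 0.0221
```

>>> send_rows(
  deltas=[
    [[17,0.7,0,0,0],[17,0,0,0,0]],
  ],
)

```text
time_s: 20.45
ee_pos: [0.447, 0.2147, 0.0808]
ee_rot: [0.963, 1.347, -0.963]
ft_force: [0.3, -0.4, -3.7]
gripper_width: 0.022
```

>>> send_rows(
  deltas=[
    [[17,0.8,0,0,0],[17,0.5,0,0,0],[17,0,0,0,0]],
  ],
)

```text
time_s: 20.7
ee_pos: [0.4474, 0.2149, 0.0806]
ee_rot: [0.964, 1.346, -0.962]
ft_force: [-3.3, -1.5, 12.1]
gripper_width: 0.0217
```

>>> send_rows(
  deltas=[
    [[20,-0.7,0,0,0],[25,0,0,0,0],[28,0,0,0,0],[34,0,0,0,0],[42,0,0,0,0]],
  ],
)

```text
time_s: 21.12
ee_pos: [0.4472, 0.2148, 0.0802]
ee_rot: [0.963, 1.347, -0.963]
ft_force: [-0.7, -0.3, 0.0]
gripper_width: 0.042
```

>>> send_rows(
  deltas=[
    [[50,0,0,0,0],[60,-4,0,0,0],[70,-10,0,0,0],[80,-20,0,0,0],[85,-28,0,0,0]],
  ],
)

```text
time_s: 21.53
ee_pos: [0.4459, 0.2141, 0.1421]
ee_rot: [0.961, 1.349, -0.965]
ft_force: [0.4, -0.5, 0.3]
gripper_width: 0.085
```

>>> send_rows(
  deltas=[
    [[85,-28,0,0,0],[85,-18,6,10,0],[85,-6,14,20,0],[85,0,22,26,0],[85,0,22,26,0]],
  ],
)

```text
time_s: 21.95
ee_pos: [0.5351, 0.1578, 0.1964]
ee_rot: [0.963, 1.346, -0.96]
ft_force: [0.0, -0.0, 0.1]
gripper_width: 0.0853
```

>>> send_rows(
  deltas=[
    [[85,0,22,26,0],[85,0,22,26,0],[85,0,14,18,0],[85,0,6,9,0],[85,0,0,0,0]],
  ],
)

```text
time_s: 22.37
ee_pos: [0.6217, 0.1015, 0.1944]
ee_rot: [0.965, 1.345, -0.966]
ft_force: [-0.8, 0.1, -0.2]
gripper_width: 0.0851
```

```bash
python3 look.py shallow 447 214 30 45 deep 447 214 57 25 tall 447 214 91 25;python3 go.py 605 -262 160 -139.7
python3 - <<'E'
from h import *
im,_=get_image("scene"); save("g7.png",cv2.resize(im[100:220,200:360],(640,480),interpolation=cv2.INTER_CUBIC))
E
```

```text
shallow top n 199 c [447.3 214.2] mean [445.9 212.4] z 29.0 31.7
shallow scene n 177 c [448.4 212.4] mean [455.8 201.7] z 29.9 32.6
deep top n 105 c [446.8 214.8] mean [444.8 211.5] z 55.9 20.9
deep scene n 107 c [448.  213.7] mean [452.2 207.2] z 56.4 21.6
tall top n 84 c [446.  215.6] mean [446.  214.1] z 92.2 11.8
tall scene n 51 c [448.3 212.4] mean [451.  208.9] z 91.4 11.4
t 22.4667 pos [619.2 104.7 194.4] zdir -71.1 tilt 0.06 w 85.1 f [ 0.3  0.9 -0. ] q [-0.05  0.51 -0.29  1.61  0.16  1.05 -1.63]
total [  34.1 -132.4  342.3] yaw 1.198
rows 11.0 [  3.1  -12.03  31.12]
```

View pics/g7.png

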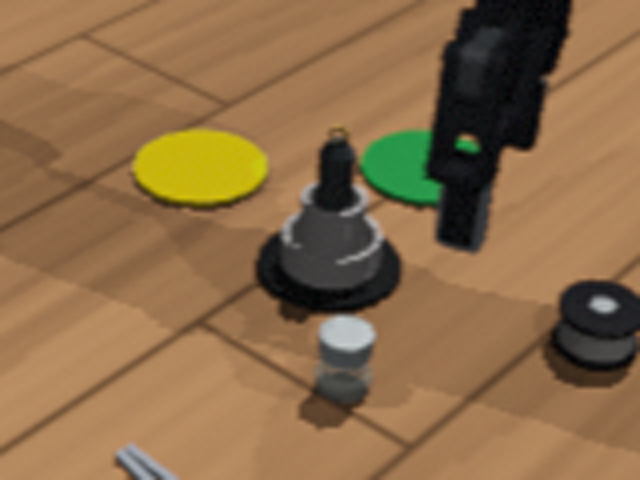

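The stack stands: sinker in deep dish in shallow dish at crop (335,220), all centres within about 1 mm. On to the box.

>>> send_rows(
  deltas=[
    [[85,0,-3,8,0],[85,0,-7,18,0],[85,0,-11,28,0],[85,4,-13,34,0],[85,4,-13,34,0]],
  ],
)

```text
time_s: 22.93
ee_pos: [0.6144, -0.0267, 0.1868]
ee_rot: [0.961, 1.348, -0.96]
ft_force: [0.3, -0.2, 0.1]
gripper_width: 0.0852
```

>>> send_rows(
  deltas=[
    [[85,4,-13,34,0],[85,4,-13,34,0],[85,4,-13,34,0],[85,4,-13,34,0],[85,4,-13,34,0]],
  ],
)

```text
time_s: 23.35
ee_pos: [0.6079, -0.2096, 0.1665]
ee_rot: [0.962, 1.348, -0.962]
ft_force: [0.5, -0.5, -0.2]
gripper_width: 0.0852
```

>>> send_rows(
  deltas=[
    [[85,4,-11,28,0],[85,2,-6,15,0],[85,0,-3,7,0],[85,0,0,0,0.06],[85,0,0,0,0.12]],
  ],
)

```text
time_s: 23.77
ee_pos: [0.6061, -0.261, 0.1604]
ee_rot: [1.1, 1.277, -1.098]
ft_force: [-0.1, -0.3, 1.2]
gripper_width: 0.0849
```

>>> send_rows(
  deltas=[
    [[85,0,0,0,0.12],[85,0,0,0,0.12],[85,0,0,0,0.12],[85,0,0,0,0.12],[85,0,0,0,0.12]],
  ],
)

```text
time_s: 24.18
ee_pos: [0.6066, -0.2594, 0.1607]
ee_rot: [1.536, 0.961, -1.533]
ft_force: [-0.6, -0.2, -0.7]
gripper_width: 0.085
```

>>> send_rows(
  deltas=[
    [[85,0,0,0,0.12],[85,0,0,0,0.12],[85,0,0,0,0.12],[85,0,0,0,0.06],[85,0,0,0,0]],
  ],
)

```text
time_s: 24.6
ee_pos: [0.6067, -0.2594, 0.1606]
ee_rot: [1.816, 0.665, -1.814]
ft_force: [0.6, -0.1, -0.0]
gripper_width: 0.0852
```

```bash
python3 look.py box 605 -262 28 62; python3 go.py 605 -262 21 -139.7
```

```text
box top n 939 c [ 603.7 -260.5] mean [ 603.6 -260.3] z 27.2 (array([59.6, 85.7]), 40.7)
box scene n 1922 c [ 606.6 -262.6] mean [ 609.4 -265.1] z 28.8 (array([59.1, 85. ]), 40.7)
t 24.7 pos [ 606.5 -260.4  160.5] zdir -139.6 tilt 0.06 w 85.1 f [ 0.3 -0.4 -1.1] q [ 0.28  0.57  0.07  1.58 -0.04  0.99 -2.07]
total [139.5   0.3   2.3] yaw 0.002
rows 4.0 [34.87  0.08  0.57]
```

>>> send_rows(
  deltas=[
    [[85,12,0,2,0],[85,24,0,0,0],[85,30,0,0,0],[85,28,0,0,0],[85,18,0,0,0]],
  ],
)

```text
time_s: 25.12
ee_pos: [0.6028, -0.2628, 0.0446]
ee_rot: [1.813, 0.668, -1.817]
ft_force: [-0.7, 1.8, -0.3]
gripper_width: 0.0851
```

>>> send_rows(
  deltas=[
    [[85,8,0,0,0],[85,0,0,0,0],[85,0,0,0,0]],
  ],
)

```text
time_s: 25.37
ee_pos: [0.6046, -0.2638, 0.0402]
ee_rot: [1.815, 0.664, -1.815]
ft_force: [1.2, -0.4, -0.5]
gripper_width: 0.085
```

```bash
python3 go.py 605 -261.5 21 -139.4
```

```text
t 25.3667 pos [ 604.6 -263.8   40.2] zdir -139.8 tilt 0.01 w 85.0 f [ 1.2 -0.4 -0.5] q [ 0.3   0.7   0.05  1.67 -0.05  0.76 -2.07]
total [19.2 -1.5 -1.8] yaw -0.007
rows 1 [19.23 -1.48 -1.8 ]
```

>>> send_rows(
  deltas=[
    [[85,6,-1,-1,0],[85,7,0,0,0],[85,5,0,0,0],[85,1,0,0,0],[75,0,0,0,0]],
  ],
  newtons=50,
)

```text
time_s: 25.78
ee_pos: [0.6044, -0.2623, 0.0208]
ee_rot: [1.815, 0.664, -1.816]
ft_force: [0.5, -0.4, -0.1]
gripper_width: 0.0758
```

>>> send_rows(
  deltas=[
    [[68,0,0,0,0],[64,0,0,0,0],[60,0,0,0,0],[57,0,0,0,0],[52,0,0,0,0]],
  ],
)

```text
time_s: 26.2
ee_pos: [0.605, -0.2625, 0.0218]
ee_rot: [1.816, 0.663, -1.814]
ft_force: [-1.0, 1.3, 6.2]
gripper_width: 0.0569
```

>>> send_rows(
  deltas=[
    [[52,0,0,0,0],[52,0,0,0,0]],
  ],
)

```text
time_s: 26.37
ee_pos: [0.605, -0.2625, 0.0218]
ee_rot: [1.816, 0.663, -1.814]
ft_force: [-0.8, 1.3, 5.3]
gripper_width: 0.0571
```

```bash
python3 go.py 605 -261.5 21 -139.4
```

```text
t 26.3667 pos [ 605.  -262.5   21.8] zdir -139.9 tilt 0.05 w 57.1 f [-0.8  1.3  5.3] q [ 0.3   0.73  0.05  1.68 -0.05  0.73 -2.07]
total [ 0.8 -0.7 -0.7] yaw -0.008
rows 1 [ 0.83 -0.74 -0.68]
```

>>> send_rows(
  deltas=[
    [[52,-6,0,0,0],[52,-14,0,0,0],[52,-20,0,0,-0.04],[52,-20,0,0,-0.1],[52,-12,0,0,-0.12]],
  ],
)

```text
time_s: 26.78
ee_pos: [0.6055, -0.2628, 0.0963]
ee_rot: [1.641, 0.856, -1.638]
ft_force: [0.5, 0.1, -1.2]
gripper_width: 0.0571
```

>>> send_rows(
  deltas=[
    [[52,-4,0,0,-0.12],[52,0,0,0,-0.12],[52,0,0,0,-0.12],[52,0,0,0,-0.12],[52,0,0,0,-0.1]],
  ],
)

```text
time_s: 27.2
ee_pos: [0.6046, -0.2627, 0.0983]
ee_rot: [1.227, 1.197, -1.227]
ft_force: [-0.0, -0.6, -1.5]
gripper_width: 0.057
```

>>> send_rows(
  deltas=[
    [[52,0,0,0,-0.06],[52,0,0,0,-0.03],[52,0,0,0,0],[52,0,0,0,0]],
  ],
)

```text
time_s: 27.53
ee_pos: [0.6046, -0.2626, 0.0976]
ee_rot: [1.167, 1.236, -1.167]
ft_force: [-0.3, -0.0, -2.3]
gripper_width: 0.0571
```

```bash
python3 go.py 459 -210 97 -86.5; python3 look.py opad 459 -210 6 80
```

```text
t 27.5333 pos [ 604.6 -262.6   97.6] zdir -86.7 tilt 0.02 w 57.1 f [-0.3 -0.  -2.3] q [ 0.45  0.64 -0.19  1.63  0.15  0.89 -1.31]
total [   0.6 -142.4  -60.9] yaw -0.003
rows 5.0 [  0.12 -28.47 -12.18]
opad top n 1429 c [ 458.1 -209.5] mean [ 457.8 -208.8] z 5.4 (array([106.1,  71.8]), 3.2)
opad scene n 17 c [ 460.9 -218.7] mean [ 503.8 -199.7] z 6.3 (array([113.6,  11.5]), 25.1)
```

>>> send_rows(
  deltas=[
    [[52,0,-7,-3,0],[52,0,-15,-6,0],[52,0,-23,-10,0],[52,0,-27,-12,0],[52,0,-27,-12,0]],
  ],
)

```text
time_s: 28.05
ee_pos: [0.5017, -0.2247, 0.097]
ee_rot: [1.166, 1.237, -1.166]
ft_force: [0.2, -0.1, -1.6]
gripper_width: 0.0569
```

>>> send_rows(
  deltas=[
    [[52,4,-22,-9,0],[52,10,-14,-6,0],[52,14,-7,-3,0],[52,14,0,0,0],[52,8,0,0,0]],
  ],
)

```text
time_s: 28.47
ee_pos: [0.4579, -0.2096, 0.0464]
ee_rot: [1.165, 1.237, -1.166]
ft_force: [0.6, -0.2, -2.3]
gripper_width: 0.0573
```

>>> send_rows(
  deltas=[
    [[52,0,0,0,0],[52,0,0,0,0],[52,0,0,0,0]],
  ],
)

```text
time_s: 28.72
ee_pos: [0.4599, -0.2101, 0.0477]
ee_rot: [1.165, 1.236, -1.165]
ft_force: [0.6, -0.2, -0.8]
gripper_width: 0.0572
```

```bash
python3 go.py 459 -210 28 -86.5
python3 - <<'E'
from h import *
im,d=get_image("scene")
save("g8.png",cv2.resize(im[180:340,60:274],(720,540),interpolation=cv2.INTER_CUBIC))
E
```

```text
t 28.7167 pos [ 459.9 -210.1   47.7] zdir -86.6 tilt 0.05 w 57.2 f [ 0.6 -0.2 -0.8] q [ 0.47  0.52 -0.19  2.05  0.18  0.58 -1.36]
total [19.7 -0.9 -0.2] yaw -0.001
rows 1 [19.69 -0.92 -0.18]
```

View pics/g8.png

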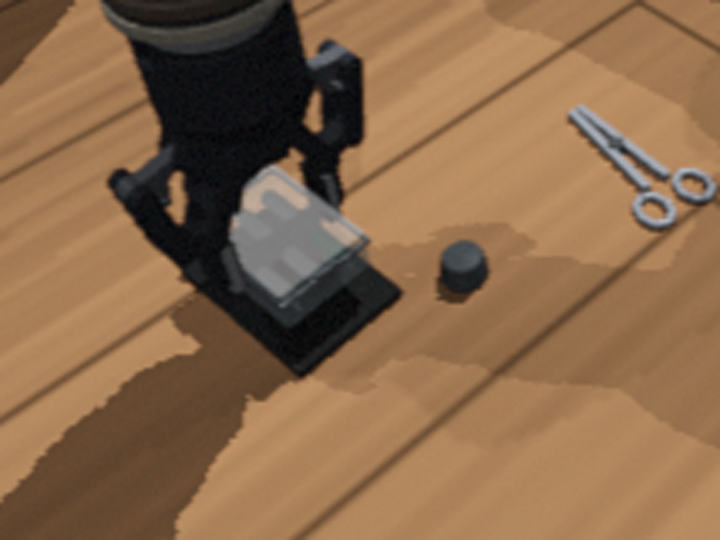

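The box is lined up over the oblong pad at crop (300,260), and the squat sinker at (463,267) is clear. Lowering.

>>> send_rows(
  deltas=[
    [[52,4,-0.5,0,0],[52,6,0,0,0],[52,4,0,0,0],[52,3,0,0,0],[52,2,0,0,0]],
  ],
)

```text
time_s: 29.18
ee_pos: [0.4585, -0.2099, 0.0277]
ee_rot: [1.165, 1.238, -1.166]
ft_force: [-10.6, 3.7, 43.3]
gripper_width: 0.0567
```

>>> send_rows(
  deltas=[
    [[52,1,0,0,0],[52,0,0,0,0]],
  ],
)

```text
time_s: 29.35
ee_pos: [0.4584, -0.2099, 0.0277]
ee_rot: [1.165, 1.237, -1.166]
ft_force: [-4.4, 1.8, 13.6]
gripper_width: 0.0568
```

>>> send_rows(
  deltas=[
    [[58,-0.7,0,0,0],[62,0,0,0,0],[70,0,0,0,0],[80,0,0,0,0],[85,0,0,0,0]],
  ],
)

```text
time_s: 29.77
ee_pos: [0.4588, -0.2101, 0.0278]
ee_rot: [1.165, 1.237, -1.165]
ft_force: [-0.8, -0.3, -0.1]
gripper_width: 0.0851
```

>>> send_rows(
  deltas=[
    [[85,-6,0,0,0],[85,-15,0,0,0],[85,-25,0,0,0],[85,-30,0,0,0],[85,-28,3,-8,0]],
  ],
)

```text
time_s: 30.18
ee_pos: [0.4604, -0.2031, 0.1333]
ee_rot: [1.166, 1.236, -1.168]
ft_force: [1.5, -0.5, -0.0]
gripper_width: 0.0849
```

>>> send_rows(
  deltas=[
    [[85,-18,6,-18,0],[85,-8,9,-28,0],[85,0,10,-36,0],[85,0,10,-36,0],[85,0,10,-36,0]],
  ],
)

```text
time_s: 30.6
ee_pos: [0.4972, -0.0441, 0.1587]
ee_rot: [1.166, 1.235, -1.165]
ft_force: [0.6, -0.0, -0.3]
gripper_width: 0.0849
```

>>> send_rows(
  deltas=[
    [[85,0,10,-36,0],[85,0,10,-36,0],[85,0,10,-36,0],[85,0,10,-28,0],[85,0,8,-14,0]],
  ],
)

```text
time_s: 31.02
ee_pos: [0.5359, 0.1121, 0.1585]
ee_rot: [1.163, 1.24, -1.16]
ft_force: [-0.3, 0.1, -0.1]
gripper_width: 0.0849
```

```bash
python3 look.py box 459 -210 34 62 spool 615 267 30 42; python3 go.py 615 267 120
```

```text
box top n 554 c [ 459.  -216.2] mean [ 466.9 -219.6] z 33.3 (array([85.7, 45.1]), 4.1)
box scene n 1205 c [ 459.7 -211.3] mean [ 463.7 -212.4] z 34.8 (array([87.9, 59.8]), 4.8)
spool top n 440 c [614.4 267.7] mean [614.  267.3] z 29.6 27.2
spool scene n 271 c [613.8 266.3] mean [616.  264.5] z 30.9 27.8
t 31.1167 pos [536.7 110.6 158.2] zdir -86.3 tilt 0.11 w 85.1 f [-0.7 -0.3  0.2] q [-0.07  0.43 -0.31  1.85  0.16  0.88 -1.96]
total [  38.6   88.1 -151. ] yaw 
rows 5.0 [  7.72  17.63 -30.2 ]
```

>>> send_rows(
  deltas=[
    [[85,0,5,-9,0],[85,4,10,-18,0],[85,6,15,-27,0],[85,8,18,-31,0],[85,8,16,-27,0]],
  ],
)

```text
time_s: 31.53
ee_pos: [0.5945, 0.2226, 0.1319]
ee_rot: [1.167, 1.235, -1.167]
ft_force: [1.0, -0.3, 0.4]
gripper_width: 0.0846
```

>>> send_rows(
  deltas=[
    [[85,8,13,-20,0],[85,4,8,-13,0],[85,0,3,-6,0],[85,0,0,0,0],[85,0,0,0,0]],
  ],
)

```text
time_s: 31.95
ee_pos: [0.6149, 0.2616, 0.1199]
ee_rot: [1.165, 1.236, -1.167]
ft_force: [0.0, -0.7, 0.2]
gripper_width: 0.0854
```

```bash
python3 go.py 614.5 267 55
```

```text
t 31.95 pos [614.9 261.6 119.9] zdir -86.7 tilt 0.07 w 85.4 f [ 0.  -0.7  0.2] q [-0.3   0.64 -0.28  1.58  0.21  0.95 -2.16]
total [64.9 -0.1 -5.5] yaw 
rows 2.0 [ 3.247e+01 -3.000e-02 -2.760e+00]
```

>>> send_rows(
  deltas=[
    [[85,10,0,-2,0],[85,18,0,-2,0],[85,20,0,0,0],[85,14,0,0,0],[85,4,0,0,0]],
  ],
)

```text
time_s: 32.37
ee_pos: [0.6131, 0.265, 0.0511]
ee_rot: [1.163, 1.237, -1.17]
ft_force: [-0.7, -0.9, 0.4]
gripper_width: 0.085
```

>>> send_rows(
  deltas=[
    [[85,0,0,0,0],[85,0,0,0,0],[85,0,0,0,0]],
  ],
)

```text
time_s: 32.62
ee_pos: [0.6153, 0.2673, 0.055]
ee_rot: [1.167, 1.236, -1.164]
ft_force: [-0.6, -0.6, 0.2]
gripper_width: 0.0848
```

```bash
python3 go.py 614.5 267 20.5
```

```text
t 32.6167 pos [615.3 267.3  55. ] zdir -86.6 tilt 0.1 w 84.8 f [-0.6 -0.6  0.2] q [-0.32  0.72 -0.27  1.62  0.24  0.84 -2.19]
total [34.5 -0.8  0.3] yaw 
rows 1 [34.47 -0.82  0.25]
```

>>> send_rows(
  deltas=[
    [[85,6,-0.5,0,0],[85,10,0,0,0],[85,10,0,0,0],[85,6,0,0,0],[78,2,0,0,0]],
  ],
  newtons=40,
)

```text
time_s: 33.03
ee_pos: [0.613, 0.2665, 0.0178]
ee_rot: [1.163, 1.238, -1.167]
ft_force: [-0.2, 1.3, 0.2]
gripper_width: 0.0782
```

>>> send_rows(
  deltas=[
    [[70,0,0,0,0],[64,0,0,0,0],[59,0,0,0,0],[55,0,0,0,0],[53,0,0,0,0]],
  ],
)

```text
time_s: 33.45
ee_pos: [0.6144, 0.2673, 0.0204]
ee_rot: [1.166, 1.237, -1.164]
ft_force: [-1.1, -0.2, 2.2]
gripper_width: 0.0533
```

>>> send_rows(
  deltas=[
    [[48,0,0,0,0],[48,0,0,0,0],[48,0,0,0,0]],
  ],
)

```text
time_s: 33.7
ee_pos: [0.6144, 0.2673, 0.0207]
ee_rot: [1.166, 1.236, -1.164]
ft_force: [-1.9, -0.5, 6.0]
gripper_width: 0.0518
```

```bash
python3 go.py 614.5 267 20.5
```

```text
t 33.7 pos [614.4 267.3  20.7] zdir -86.6 tilt 0.06 w 51.8 f [-1.9 -0.5  6. ] q [-0.33  0.76 -0.26  1.64  0.25  0.78 -2.21]
total [0.2 0.1 0.3] yaw 
rows 1 [0.2  0.08 0.33]
```

>>> send_rows(
  deltas=[
    [[48,-8,0,0,0],[48,-18,0,0,0],[48,-26,0,0,0],[48,-28,0,0,0],[48,-26,-3,7,0]],
  ],
)

```text
time_s: 34.12
ee_pos: [0.6113, 0.2615, 0.1276]
ee_rot: [1.165, 1.238, -1.163]
ft_force: [0.1, 1.0, 0.4]
gripper_width: 0.052
```

>>> send_rows(
  deltas=[
    [[48,-16,-7,17,0],[48,-6,-10,26,0],[48,0,-13,33,0],[48,0,-13,33,0],[48,0,-13,33,0]],
  ],
)

```text
time_s: 34.53
ee_pos: [0.5634, 0.1136, 0.1486]
ee_rot: [1.165, 1.236, -1.164]
ft_force: [1.3, -0.4, -0.3]
gripper_width: 0.0519
```

>>> send_rows(
  deltas=[
    [[48,0,-13,33,0],[48,0,-13,33,0],[48,0,-13,33,0],[48,0,-13,33,0],[48,0,-13,33,0]],
  ],
)

```text
time_s: 34.95
ee_pos: [0.5082, -0.0553, 0.1485]
ee_rot: [1.165, 1.236, -1.165]
ft_force: [0.4, -1.3, -0.8]
gripper_width: 0.0519
```

>>> send_rows(
  deltas=[
    [[48,0,-13,33,0],[48,0,-13,33,0],[48,0,-13,33,0],[48,0,-10,26,0],[48,0,-6,17,0]],
  ],
)

```text
time_s: 35.37
ee_pos: [0.4609, -0.2023, 0.1484]
ee_rot: [1.167, 1.234, -1.169]
ft_force: [-0.1, 0.6, -0.8]
gripper_width: 0.052
```

>>> send_rows(
  deltas=[
    [[48,0,-3,7,0],[48,0,0,0,0],[48,0,0,0,0],[48,0,0,0,0]],
  ],
)

```text
time_s: 35.7
ee_pos: [0.4608, -0.2041, 0.1481]
ee_rot: [1.164, 1.238, -1.163]
ft_force: [0.7, 0.7, -0.4]
gripper_width: 0.0523
```

```bash
python3 go.py 459 -210.5 75
python3 - <<'E'
from h import *
im,d=get_image("scene")
save("g9.png",cv2.resize(im[140:300,60:274],(720,540),interpolation=cv2.INTER_CUBIC))
E
python3 look.py box 459 -210 34 62
```

```text
t 35.7 pos [ 460.8 -204.1  148.1] zdir -86.4 tilt 0.05 w 52.3 f [ 0.7  0.7 -0.4] q [ 0.51  0.37 -0.26  1.97  0.13  0.82 -1.32]
total [73.1 -2.2  6.3] yaw 
rows 3.0 [24.35 -0.74  2.1 ]
box top n 555 c [ 458.3 -208.8] mean [ 442.7 -203.5] z 33.3 (array([86., 59.]), 4.3)
box scene n 1207 c [ 460.1 -210.4] mean [ 463.6 -212.6] z 34.8 (array([87.1, 60.4]), 3.6)
```

View pics/g9.png

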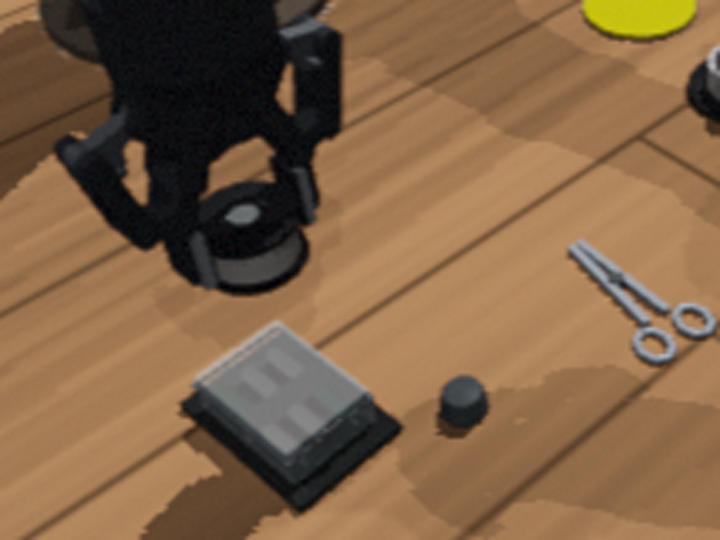

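The box lies squarely on the pad at crop (285,395), and the spool is held level at (245,240). Lowering onto the lid.

>>> send_rows(
  deltas=[
    [[48,8,-1,2,0],[48,14,-1,2,0],[48,18,0,1,0],[48,18,0,0,0],[48,10,0,0,0]],
  ],
)

```text
time_s: 36.27
ee_pos: [0.4574, -0.2105, 0.0778]
ee_rot: [1.164, 1.239, -1.166]
ft_force: [-1.0, 0.2, -1.0]
gripper_width: 0.0523
```

>>> send_rows(
  deltas=[
    [[48,4,0,0,0],[48,0,0,0,0],[48,0,0,0,0],[48,0,0,0,0]],
  ],
)

```text
time_s: 36.6
ee_pos: [0.459, -0.2111, 0.0766]
ee_rot: [1.165, 1.236, -1.164]
ft_force: [-0.4, -0.4, -0.7]
gripper_width: 0.0521
```

```bash
python3 go.py 459 -210 56
```

```text
t 36.6 pos [ 459.  -211.1   76.6] zdir -86.6 tilt 0.08 w 52.1 f [-0.4 -0.4 -0.7] q [ 0.5   0.48 -0.23  2.03  0.17  0.65 -1.35]
total [20.6  0.1 -1.1] yaw 
rows 1 [20.61  0.09 -1.15]
```

>>> send_rows(
  deltas=[
    [[48,5,0,-1,0],[48,6,0,0,0],[48,4,0,0,0],[48,2,0,0,0],[48,2,0,0,0]],
  ],
)

```text
time_s: 37.02
ee_pos: [0.4581, -0.21, 0.0564]
ee_rot: [1.165, 1.237, -1.165]
ft_force: [-0.5, -0.3, -1.2]
gripper_width: 0.0522
```

>>> send_rows(
  deltas=[
    [[48,1,0,0,0],[48,0.7,0,0,0],[48,0,0,0,0]],
  ],
)

```text
time_s: 37.27
ee_pos: [0.4583, -0.2101, 0.0551]
ee_rot: [1.165, 1.237, -1.165]
ft_force: [-0.5, -0.1, -0.6]
gripper_width: 0.0519
```

>>> send_rows(
  deltas=[
    [[48,0.7,0,0,0],[48,0.3,0,0,0],[48,0,0,0,0]],
  ],
)

```text
time_s: 37.52
ee_pos: [0.4584, -0.2101, 0.0546]
ee_rot: [1.165, 1.236, -1.165]
ft_force: [-1.1, -0.1, 4.3]
gripper_width: 0.0519
```

Contact. Releasing and rising.

>>> send_rows(
  deltas=[
    [[53,0,0,0,0],[57,0,0,0,0],[64,0,0,0,0],[74,0,0,0,0],[85,0,0,0,0]],
  ],
)

```text
time_s: 37.93
ee_pos: [0.4583, -0.2101, 0.0541]
ee_rot: [1.165, 1.237, -1.165]
ft_force: [0.1, 0.7, -0.4]
gripper_width: 0.0841
```

>>> send_rows(
  deltas=[
    [[85,-4,0,0,0],[85,-12,0,0,0],[85,-22,0,0,0],[85,-30,0,0,0],[85,-30,0,0,0]],
  ],
)

```text
time_s: 38.35
ee_pos: [0.4576, -0.2097, 0.153]
ee_rot: [1.165, 1.239, -1.166]
ft_force: [1.0, 0.2, -0.6]
gripper_width: 0.0849
```

>>> send_rows(
  deltas=[
    [[85,-25,0,10,0],[85,-12,0,22,0],[85,0,0,32,0],[85,0,0,36,0],[85,0,0,36,0]],
  ],
)

```text
time_s: 38.77
ee_pos: [0.4665, -0.347, 0.1902]
ee_rot: [1.164, 1.236, -1.164]
ft_force: [1.3, 0.3, 0.3]
gripper_width: 0.0848
```

>>> send_rows(
  deltas=[
    [[85,0,0,30,0],[85,0,0,20,0],[85,0,0,10,0],[85,0,0,0,0],[85,0,0,0,0]],
  ],
)

```text
time_s: 39.18
ee_pos: [0.47, -0.4046, 0.189]
ee_rot: [1.166, 1.238, -1.165]
ft_force: [0.3, 0.8, 0.3]
gripper_width: 0.0849
```

```bash
python3 look.py box 459 -210 34 62 spool 459 -210 64 40 shallow 447 214 30 45 deep 447 214 57 25 tall 447 214 91 25 jar 527 129 42 30 squat 525 -137 20 30;python3 - <<'E'
from h import *
im,d=get_image("scene"); t,_=get_image("top")
save("g10.png",np.hstack([cv2.resize(im[80:320,60:380],(448,336)),cv2.resize(t[60:300,110:430],(448,336))])[:, :800])
E
```

```text
box top n 541 c [ 458.2 -209.1] mean [ 454.8 -203.3] z 33.3 (array([85.7, 59.8]), 4.1)
box scene n 622 c [ 460.5 -210.6] mean [ 478.6 -217.3] z 34.9 (array([87.6, 59.6]), 4.0)
spool top n 493 c [ 458.5 -209.3] mean [ 458.3 -209.1] z 63.4 27.1
spool scene n 558 c [ 459.3 -211.1] mean [ 461.3 -211.6] z 65.0 27.4
shallow top n 205 c [447.1 214. ] mean [446.2 212.3] z 28.8 31.8
shallow scene n 173 c [447.6 212. ] mean [455.8 201.8] z 29.9 32.3
deep top n 105 c [447.  214.7] mean [444.8 211.5] z 56.1 20.7
deep scene n 107 c [447.6 212.8] mean [452.  207.3] z 56.6 21.2
tall top n 86 c [446.4 215.6] mean [445.8 214. ] z 92.5 11.8
tall scene n 53 c [448.  213.4] mean [450.5 209.4] z 91.5 12.0
jar top n 159 c [527.  129.8] mean [527.  129.9] z 41.1 15.9
jar scene n 121 c [527.9 128.9] mean [529.4 126.4] z 42.6 16.3
squat top n 93 c [ 525.2 -135.9] mean [ 524.5 -136.1] z 17.7 12.9
squat scene n 123 c [ 526.1 -137.5] mean [ 527.7 -138.6] z 19.2 13.1
```

View pics/g10.png

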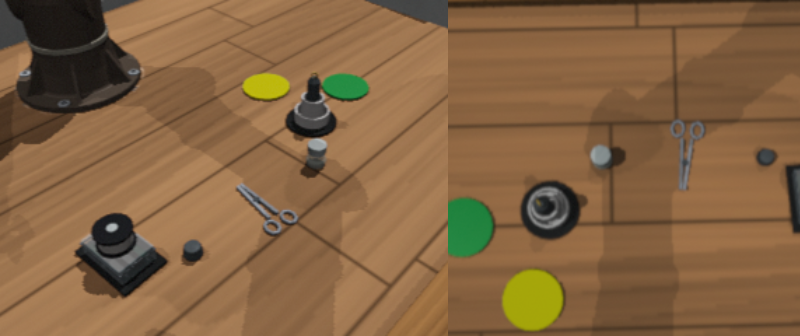

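Both stacks stand: the sinker stack at scene-crop (312,105), and the box with the spool at (115,245). The bystanders are where they were.

```bash
python3 -c "
from h import *
print(ticket.finish_job())"
```

```text
the job is handed in; nothing more can be done
None
```

All five things are stowed in the order you gave, each let go once it stood, and I handed the job in at about 39 s of the 136 s allowed; the hand-in gave no verdict.

- **Round pad:** in the last check, the shallow dish, deep dish and tall sinker agreed to within about 2 mm of each other and of the pad's centre. The heights match each one standing on the floor below it.
- **Oblong pad:** the box and spool were within about 2 mm of the pad's centre and of each other. The box's long sides were about 0.5 degrees off the pad's. The spool's top read 63–65 mm, against 64 mm expected.
- **Bystanders:** the jar and the squat sinker measured within 1 mm of where they started. I checked the forceps only by eye, and they look unmoved.

- **Disagreements and limits:** the two cameras differed by 1–2 mm, within their calibration. The "mean" positions of partly hidden things were off by up to about 20 mm, so I went by the fitted outlines. I did not measure tilt; everything looked upright.
- **Hardest contact:** the wrist force reached about 43 N for a moment as the box met its pad. That is above the 40 N allowed for the arm or gripper body, but only the gripped box was touching and the wrist limit is 120 N.

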